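# Clamp the white whetstone in the sharpening holder

## Task

Pick up the white whetstone and lay it gently, flat and square, on the grey bed of the stone holder, between the blue jaw and the aluminium end stop. Then wind the tension wheel clockwise by its red handle until the jaw holds the stone firmly against the stop and the dial needle stands in the green band, never letting the needle reach the red. Let go, and leave the brown stone, the spray bottle and the bowl where they are.

Things in the scene. Friction and masses are not known exactly. Their poses are not given: they have to be found in the camera images.
- white_stone_center (a point): centre of the loose white whetstone, a block 60 (x) x 180 (y) x 35 (z) mm, about 0.6 kg; starts lying flat on the counter; axes along its edges, y along its length, z up
- brown_stone_center (a point): centre of the brown whetstone, same size and mass as the white one, also lying flat on the counter; to be left alone
- holder: the stone holder, fixed to the counter: steel base 100 x 450 mm, 15 mm thick, white gear housing with the wheel at its -y end, bed along y. Origin at counter level under the middle of the base; z up, y along the bed from jaw to stop
- bed (a point): point on top of the grey bed, on its centre line, 50 mm above the counter, at y = 75 mm in the holder's frame; axes as the holder's. The bed is a ledge 50 mm wide, 290 mm long along y; the stone lies on it lengthwise, centred, its centre then 17.5 mm above this height, overhanging the ledge by 5 mm on either side
- bar (a point): middle of a steel bar of 16 mm diameter, 140 mm long along the holder's y, 280 mm above the counter, over the far (+x) side of the wheel, on a 14 mm post at each end; it blocks an upright hand, so work at the wheel with the hand leaning 35 degrees along the wheel's axis, from the holder's -x side
- dial (a point): centre of the round white dial, 86 mm across, lying flat on an arm of the jaw's carriage beside the bed (97 mm to the +x side of its centre line), 80 mm above the counter; it travels along with the carriage; it has a black needle, a green band and a red band
- stop_face (a point): lower middle (1 mm above the bed) of the face of the aluminium end stop that the stone's end bears on; the stop is 56 mm wide and 36 mm high and lies on the +y side of this point; it does not move in a run, but is set anywhere from 165 to 185 mm along +y from the holder's origin; axes as the holder's
- jaw_face (a point): lower middle (2 mm above the bed) of the stone-side face of the blue sprung jaw, 56 mm wide, 36 mm high; it travels along the holder's +y towards the stop, 8 mm for each radian of the wheel, until it meets the stone; then only its spring is compressed
- wheel_hub (a point): centre of the upper face of the black tension wheel, 136 mm in diameter, 12 mm thick; the wheel is on a sloping face: its axis leans 35 degrees from vertical towards the holder's -x, i.e. it points along (-0.574, 0, 0.819) in the holder's frame. This point's z is that axis, and it turns with the wheel
- wheel_handle (a point): centre of the red upright cylindrical handle on the wheel, 24 mm in diameter, 48 mm long, parallel to the wheel's axis and 52 mm from it; this point is 28 mm above the wheel's upper face; the handle spins freely on its own pin, so the hand can keep its orientation while it carries the handle round the circle
- wheel (a joint): angle of the tension wheel in rad, 0 = fully open, growing clockwise as seen from above, up to 7.2. A brake needing about 0.28 N m holds it wherever it is left (about 5.5 N at the handle while the jaw is free; about 9 N when the needle is in the green, from the jaw's spring)
- needle (a joint): dial needle in rad: 0 with the jaw free, growing (clockwise from above) as the stone compresses the jaw's spring, 0.96 rad per radian of the wheel once the stone is clamped between jaw and stop. Green band from 0.96 to 1.44 (middle 1.2; the jaw then presses with some 22 N), red from 1.68
- spray: loose clear spray-water bottle with a green cap, 66 mm in diameter, 190 mm high, a bystander; origin at the centre of its underside
- bowl: loose blue ceramic bowl, 130 mm across, 60 mm high, a bystander; origin at the centre of its underside
Things that resemble listed ones, but are neither listed nor needed, are in the scene too. There is more than one size of the part that bears white_stone_center; the job needs the smallest.

How it is judged:
On the way:
1. the white stone lies released, flat and square on the bed, with the jaw not yet pressing it (x of white_stone_center in the frame of holder between -0.01 and 0.01 m and z of white_stone_center in the frame of holder between 0.062 and 0.073 m and angle between the y axis of white_stone_center and the y axis of holder, either way round below 0.1 rad and (angle between white_stone_center's own z axis and vertical below 0.06 rad or angle between white_stone_center's own z axis and vertical above 3.08 rad) and contact force between white_stone and the fingers below 0.3 N and value of joint needle below 0.2 rad), for 0.2 s.
At the end, for the whole second after the job is handed in: The white stone rests flat on the bed, within 10 mm of its middle, square within 0.1 rad, its end within 3.5 mm of the stop; the needle stands between 0.9 and 1.5 rad (green band and its edges); the brown stone, spray bottle and bowl are within 30 mm of where they were (x of white_stone_center in the frame of holder between -0.01 and 0.01 m and z of white_stone_center in the frame of holder between 0.062 and 0.073 m and angle between the y axis of white_stone_center and the y axis of holder, either way round below 0.1 rad and (angle between white_stone_center's own z axis and vertical below 0.06 rad or angle between white_stone_center's own z axis and vertical above 3.08 rad) and horizontal distance between white_stone_center and stop_face below 0.0935 m and value of joint needle between 0.9 and 1.5 rad and linear speed of white_stone below 0.02 m/s and distance of each of brown_stone_center, spray, bowl from where it was at the start of the episode below 0.03 m); the robot touches nothing.
It fails at once if the needle reaches the red (stone overtightened) (value of joint needle above 1.68 rad).
It fails at once if the white stone is dropped from more than about 15 mm (falls faster than 0.55 m/s out of the fingers) (linear speed of white_stone above 0.55 m/s and contact force between white_stone and the fingers below 0.1 N).
It fails at once if the brown stone, the spray bottle or the bowl is displaced by more than 30 mm (distance of any of brown_stone_center, spray, bowl from where it was at the start of the episode above 0.03 m).
It also fails if it takes over 64 s, if anything falls off the work surface, if the arm or the gripper's body presses on something with over 40 N, if the wrist force passes 120 N, or if a joint passes its speed limit or range.

## Robot

A 6-joint arm with a two-finger parallel gripper is mounted at the origin on the work surface. World frame = base frame: x ahead of the robot, y to its left, z up, the work surface at z = 0. Lengths are in m, angles in rad, forces in N, time in s.
With the tool pointing down it reaches from about 0.35 to 0.925 m from the base axis. Payload 6.4 kg.
Tool frame: the origin (TCP) lies midway between the tips of the shut fingers; the grasp point (between the pads) lies 19 mm behind it; z points along the fingers, y is the line along which they close (so a half turn about z gives the same grasp; the last joint's range is limited). The gripper opens to 94 mm and grips with 3 to 60 N. Pads are 16 mm wide; open, the fingers measure 119 mm over their backs; the gripper's body (75 mm by 177 mm) begins 78 mm behind the grasp point.
Start: joints at [1.067, 0.245, 1.558, -0, 1.339, -0.174], TCP at [0.211, 0.615, 0.205] pointing down, gripper open.
Joint ranges: [-3.13, 3.13], [-1.02, 2.26], [0.13, 2.54], [-0.95, 4.09], [0.21, 2.88], [-2.74, 2.74]. Speed limits (rad/s): [2.57, 2.57, 3.14, 3.14, 3.14, 3.14].

## Interface

Orientations are given as a rotation vector (axis times angle).
In Python, from rig import monitor, eyes, ctrl gives the robot as it stands. The module is installed in compiled form; this text tells all that it offers.
- The arm moves only by the tool play_rows, never from a script. Its argument "steps" is a list of rows, each an object with "fingers": the finger opening in mm, from 0 to 94; "xyz": the shift along the tool's x, y, z in mm, a list of three; "dr": the turn, a rotation vector about the tool's x, y, z in rad, a list of three. In form: [{"fingers": fingers, "xyz": [x, y, z], "dr": [ax, ay, az]}, ...]. A call has 1 to 12 rows; each row is the pose to reach, as a shift and turn from the pose commanded when the call began, along the tool's axes at that moment; what a row does not reach only later rows make up. A row lasts 1/12 s, in which the tool goes at most 41.7 mm and 7.16 degrees, less where a joint would pass 70% of its speed; a pose out of reach is approached as far as the arm can. A call with a gripper value outside its range is refused whole. The fingers move at their own pace and stop on an object; "squeeze" is the grip in N (left out, the last holds). Time passes only in rows, so rows that repeat a pose let the fingers close. It gives the time, the measured TCP pose, the force, the opening and the grip force at its end, in the units of the state.
- monitor.get_obs(): the state, without advancing time (a new reading comes with each control period).
- eyes.grab_frame(name): name is "scene" or "top"; returns (picture, depth): 420x560x3 uint8, blue, green, red; 420x560 float32, m along the optical axis (not along the pixel's ray), 0 where there is no reading.
- eyes.camera_params(name): a dict with "vfov" (degrees; the focal length in pixels is half the picture's height over the tangent of half this angle, whatever the lens; pixels are square), "cx", "cy" (the principal point, pixels), "k1" (the pictures are not rectified: a ray, as slopes to the right and down, at radius r is drawn at 1 + k1 r^2 times it, then the intrinsics apply), "pose" (4x4, takes a point from camera to world coordinates). Camera axes: x right, y up, looking along -z (the intrinsics and any distortion apply to the point x, -y, -z); pixel columns grow to the right and rows downward; lengths in m; the calibration is good to about 2 mm. A picture is of the moment at which its call begins. camera_params takes no time and is no camera call.
- ctrl.close_job(): hands the job in; it is judged then, once.
The state is a dict: "t": time; "joint_pos": joint angles; "joint_vel": joint speeds; "tau": joint torques, N m; "ee_pos": TCP position; "ee_rot": TCP orientation; "force": force on the tool from outside, world axes, zero at the start; "ft_torque": the same for the moment, N m; "width": finger opening in m; "grasp_force": force on a finger pad.
Only numpy, scipy, OpenCV 4.12 (cv2) and the standard library are available. Lean on these libraries where they do the work, as an engineer would, in place of code of your own. Each camera call takes 0.05 s, during which the arm holds its last target. There are 200 camera calls.

## Working session

There is one attempt and no reset: what is moved stays moved. The work goes in short steps, Python scripts to look and compute and a tool call to move; the robot and the scene stay as the last step left them, time stands still between calls to the robot, and variables do not carry over. Pictures are saved under pics/ and viewed, at most 10 in all, crops included, and the job is handed in when it is done.

Besides the shell and the picture viewer there is one more tool, called as a command line: name --argument value ..., lists and objects as JSON in quotes. play_rows: Moves the arm, as the interface text tells. Its arguments: {"type":"object","properties":{"steps":{"type":"array","items":{"type":"object","properties":{"fingers":{"type":"number"},"xyz":{"type":"array","items":{"type":"number"}},"dr":{"type":"array","items":{"type":"number"}}}}},"squeeze":{"type":"number"}},"required":["steps"]}

```bash
mkdir -p pics && cat > h.py <<'E'
import numpy as np, cv2
from scipy.spatial.transform import Rotation as R
from rig import monitor, eyes, ctrl
def cloud(name):
    im,d=eyes.grab_frame(name); c=eyes.camera_params(name)
    h,w=d.shape; f=h/2/np.tan(np.radians(c['vfov'])/2)
    K=np.array([[f,0,c['cx']],[0,f,c['cy']],[0,0,1.]])
    vv,uu=np.mgrid[0:h,0:w]
    p=cv2.undistortPoints(np.stack([uu,vv],-1).reshape(-1,1,2).astype(np.float64),K,np.array([c['k1'],0,0,0,0.])).reshape(h,w,2)
    P=np.stack([p[...,0]*d,-p[...,1]*d,-d],-1)
    T=np.array(c['pose']); W=P@T[:3,:3].T+T[:3,3]; W[d==0]=np.nan
    return im,d,W
E
python3 - <<'E'
from h import *
for n in('scene','top'):
    im,d,W=cloud(n); cv2.imwrite(f'pics/{n}0.png',im); np.savez(f'{n}0.npz',im=im,W=W)
    c=eyes.camera_params(n); print(n,c['vfov'],c['k1'],np.round(c['pose'],2).tolist())
o=monitor.get_obs(); print(o)
E
```

```text
scene 49.32936236657346 -0.014086526855250546 [[-0.01, -0.67, 0.74, 1.47], [1.0, -0.0, 0.01, -0.02], [-0.0, 0.74, 0.67, 1.12], [0.0, 0.0, 0.0, 1.0]]
top 52.52133989569744 -0.09023178639369231 [[0.02, 0.98, -0.17, 0.25], [-1.0, 0.02, -0.0, -0.03], [0.0, 0.17, 0.98, 1.34], [0.0, 0.0, 0.0, 1.0]]
{'t': 0.1, 'joint_pos': array([ 1.06696779e+00,  2.45732215e-01,  1.55885758e+00, -2.14395703e-05,
        1.33872727e+00, -1.74107675e-01]), 'joint_vel': array([-0.00169024, -0.00247761, -0.0037949 ,  0.00259786,  0.00373467,
       -0.00136438]), 'tau': array([ 8.88441737e-04, -4.16909194e+01, -3.15528166e+01,  6.86861551e-02,
        3.09621252e-02, -5.68317114e-05]), 'ee_pos': array([0.21019823, 0.61450793, 0.20448181]), 'ee_rot': array([-5.15482686e-01, -3.09845068e+00,  2.56501145e-03]), 'force': array([-0.09139032, -0.26182647,  0.04738246]), 'ft_torque': array([0.0467808 , 0.00165338, 0.01318019]), 'grasp_force': 0.0, 'width': 0.09402946264694124}
```

View pics/scene0.png

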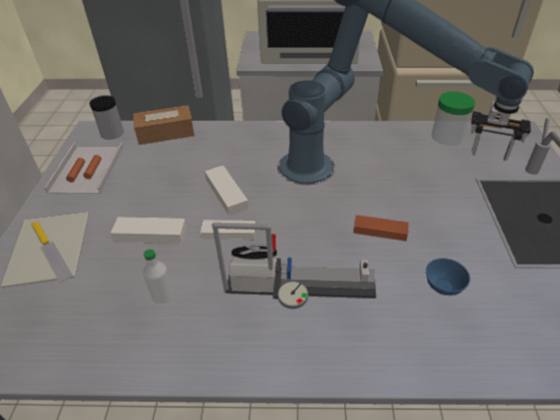

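View pics/top0.png

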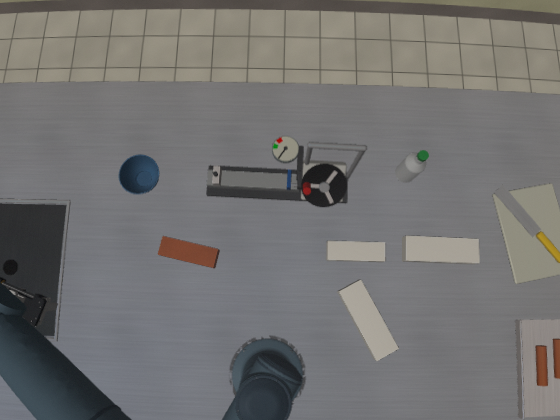

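The scene picture shows the holder at about (300,275), with the blue jaw at (290,268) and the dial at (293,294). The top picture shows the wheel at (324,185) with its red handle at (307,188), the stop at (215,175) and the bowl at (139,174).

There are three white stones in the top picture: A (356,251), B (442,249) and C (368,320). A looks smallest, so I'll measure all three and check with a crop.

```bash
python3 - <<'E'
from h import *
D=np.load('top0.npz'); im,W=D['im'],D['W']
hsv=cv2.cvtColor(im,cv2.COLOR_BGR2HSV)
def comp(mask,name,zr,mn=15):
    m=(mask&(W[...,2]>zr[0])&(W[...,2]<zr[1])).astype(np.uint8)
    n,l,s,c=cv2.connectedComponentsWithStats(m)
    for i in range(1,n):
        if s[i,4]<mn: continue
        P=W[l==i]; r=cv2.minAreaRect(P[:,:2].astype(np.float32)*1000)
        print(name,c[i].round(),s[i,4],'med',np.median(P,0).round(4),'rect',np.round(r[0],1),np.round(r[1],1),round(r[2],1))
H,S,V=[hsv[...,k] for k in range(3)]
comp((S<60)&(V>130),'white',(0.02,0.06),200)
comp((V>0),'tall',(0.02,0.045),300)
comp((S>100)&((H<8)|(H>172)),'red',(0.01,0.4),10)
comp((S>100)&(H>100)&(H<130),'blue',(0.01,0.4),15)
comp((S>100)&(H>40)&(H<85),'green',(0.01,0.4),4)
comp((V<75)&(np.abs(np.arange(420)[:,None]-185)<60)&(np.abs(np.arange(560)[None]-280)<120),'dark',(0.005,0.4),40)
comp((V>0),'bedh',(0.045,0.056),60)
comp((V>0),'87',(0.074,0.092),20)
a=im[130:350,190:490]; cv2.imwrite('pics/crop.png',cv2.resize(a,None,fx=2.6,fy=2.6,interpolation=cv2.INTER_CUBIC))
E
```

```text
white [442. 249.] 1816 med [ 0.3833 -0.5295  0.0454] rect [ 383.8 -531.8] [234.  78.] 88.7
white [356. 251.] 1105 med [ 0.3759 -0.2632  0.0354] rect [ 376.4 -263.2] [177.7  59.4] 89.2
white [368. 320.] 2046 med [ 0.1683 -0.2974  0.0459] rect [ 168.9 -297.8] [232.4  78.9] 29.5
tall [137. 173.] 420 med [0.6184 0.4431 0.0302] rect [601.4 421.8] [106.4 109.3] 63.0
tall [188. 251.] 1149 med [0.3624 0.2524 0.0359] rect [363.  253.6] [180.4  60.8] 78.1
tall [421. 248.] 402 med [ 0.3866 -0.4644  0.0431] rect [ 385.4 -480.2] [ 77.7 134.1] 0.0
tall [461. 250.] 361 med [ 0.3824 -0.5909  0.0434] rect [ 382.1 -586.6] [119.   79.6] 88.7
tall [356. 251.] 1146 med [ 0.3757 -0.2634  0.0353] rect [ 376.8 -263.2] [177.7  61.2] 89.2
tall [521. 370.] 318 med [ 0.0163 -0.7767  0.0273] rect [  19.5 -777.6] [ 12.4 297.6] 90.0
tall [542. 366.] 409 med [ 0.029  -0.8417  0.0323] rect [  28.5 -845.7] [ 31.4 121.1] 89.5
red [279. 140.] 24 med [ 0.7106 -0.0203  0.0776] rect [710.9 -21.5] [15.  18.1] 26.8
red [306. 188.] 101 med [ 0.539  -0.1013  0.1537] rect [ 545.5 -103.9] [43.9 24.1] 1.9
blue [138. 173.] 945 me
[... 663 characters left out ...]
] 1.2
bedh [254. 179.] 995 med [0.5908 0.0576 0.0508] rect [591.6  54.9] [208.6  52.7] 87.4
bedh [442. 249.] 1002 med [ 0.3828 -0.5266  0.0471] rect [ 383.9 -531.3] [233.   78.3] 88.7
bedh [369. 320.] 1290 med [ 0.1657 -0.2996  0.0471] rect [ 170.1 -297.4] [232.7  79. ] 29.9
87 [289. 154.] 701 med [ 0.6732 -0.0519  0.0782] rect [652.6 -68.5] [166.7  92. ] 37.0
87 [406. 171.] 49 med [ 0.6142 -0.4082  0.0822] rect [ 622.8 -414.6] [61.3 22. ] 38.1
87 [216. 175.] 116 med [0.5887 0.1674 0.087 ] rect [594.5 169.4] [22.5 54.8] 87.9
87 [290. 178.] 85 med [ 0.5863 -0.0534  0.0874] rect [588.5 -59.4] [54.9 24.7] 0.7
87 [323. 202.] 180 med [ 0.5159 -0.156   0.0858] rect [ 515.8 -154.3] [99.1 24.8] 87.8
```

View pics/crop.png

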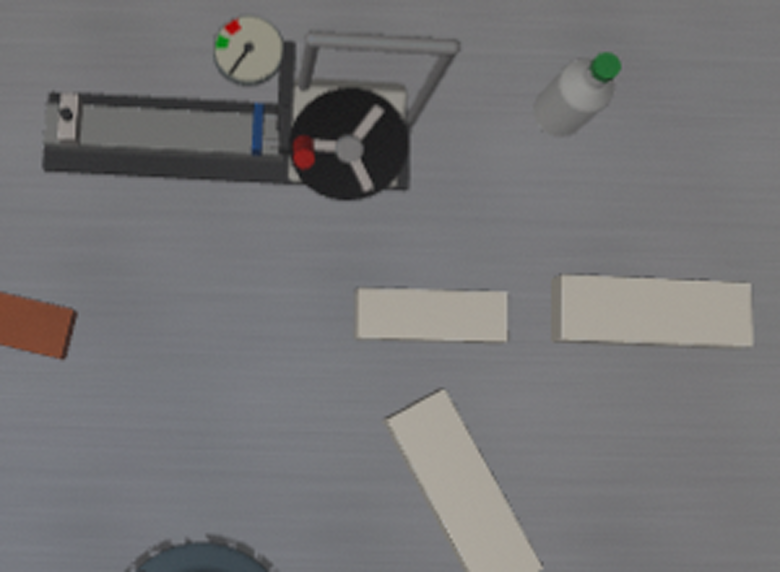

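The crop shows A (crop 432,315) as the smallest of the three. It measures 178x60 mm with its top at 35 mm, which matches. B and C are 233x79 mm and 45 mm high, so I'll use A. Next I'll measure the holder frame, the wheel and the handle.

```bash
python3 - <<'E'
from h import *
from scipy.optimize import least_squares
for n in('top','scene'):
    D=np.load(n+'0.npz'); im,W=D['im'],D['W']; X,Y,Z=W[...,0],W[...,1],W[...,2]
    H,S,V=[cv2.cvtColor(im,cv2.COLOR_BGR2HSV)[...,k].astype(int) for k in range(3)]
    m=(abs(Z-.0505)<.004)&(abs(X-.59)<.05)&(Y>-.03)&(Y<.145)&(S<60)
    P=W[m]; bins=np.arange(-.025,.146,.01); ed=[]
    for a in bins:
        q=P[(P[:,1]>=a)&(P[:,1]<a+.01)]
        if len(q)>8: ed.append((a+.005,q[:,0].min(),q[:,0].max(),q[:,2].mean()))
    ed=np.array(ed); print(n,'bed z',ed[:,3].mean(),'lo',np.polyfit(ed[:,0]-.06,ed[:,1],1),'hi',np.polyfit(ed[:,0]-.06,ed[:,2],1))
    yaw=np.radians(-2.6); Rz=R.from_euler('z',yaw).as_matrix()
    A=Rz@np.array([[.819,0,-.574],[0,1,0],[.574,0,.819]])  # cols u,v,n
    bl=(S>90)&(H>100)&(H<130)&(abs(X-.59)<.06)&(abs(Y+.05)<.04)
    b=W[bl]; print('blue y pct',np.percentile(b[:,1],[2,50,90,98]).round(4),'x',np.percentile(b[:,0],[3,97]).round(4),len(b))
    st=W[(abs(Z-.087)<.003)&(abs(X-.59)<.05)&(Y>.13)&(Y<.2)]; print('stop y',np.percentile(st[:,1],[2,5,50,98]).round(4),'x',np.percentile(st[:,0],[3,97]).round(4))
    bar=W[(abs(Z-.284)<.01)&(X>.5)&(X<.75)&(abs(Y+.15)<.12)]; print('bar',np.median(bar,0).round(4),np.percentile(bar[:,1],[2,98]).round(4))
    red=(S>110)&((H<8)|(H>172))&(abs(X-.54)<.09)&(abs(Y+.13)<.1)&(Z>.1)
    r=W[red]@A; print('red n',np.percentile(r[:,2],[5,50,98]).round(4),'u',np.percentile(r[:,0],[3,50,97]).round(4),'v',np.percentile(r[:,1],[3,50,97]).round(4),len(r))
    # wheel disc
    blk=(V<70)&(abs(X-.54)<.1)&(abs(Y+.16)<.1)&(Z>.1)&(Z<.24)
    q=W[blk]; c=q@A; h=np.histogram(c[:,2],40,); k=h[1][h[0].argmax()]; print('n peak',k.round(4),h[0].max())
    c=c[abs(c[:,2]-k)<.006]; (cu,cv),rad=cv2.minEnclosingCircle(c[:,:2].astype(np.float32)); nn=np.median(c[:,2])
    print('wheel circ',round(cu,4),round(cv,4),round(rad,4),'n',nn.round(4),'world',(A@[cu,cv,nn]).round(4))
    sp=W[(S<60)&(V>100)&(abs((W@A)[...,2]-nn)<.012)&(abs((W@A)[...,0]-cu)<.06)&(abs((W@A)[...,1]-cv)<.06)]@A
    print('spokes n',np.median(sp,0).round(4),len(sp))
E
```

```text
top bed z 0.050685631118432585 lo [0.04138396 0.56725163] hi [0.03804086 0.61580274]
blue y pct [-0.0589 -0.0529 -0.0474 -0.0471] x [0.5606 0.6119] 73
stop y [0.1589 0.1591 0.1683 0.1803] x [0.5699 0.6205]
bar [ 0.6203 -0.1723  0.2863] [-0.2449 -0.1001]
red n [-0.2281 -0.1823 -0.1757] u [0.5194 0.5358 0.5415] v [-0.0879 -0.0767 -0.0671] 92
n peak -0.2324 342
wheel circ 0.5489 -0.1295 0.077 n -0.23 world [ 0.5751 -0.1558  0.1267]
spokes n [ 0.5307 -0.1394 -0.2268] 186
scene bed z 0.050282035102547716 lo [0.03015673 0.56946538] hi [0.0328263 0.6195776]
blue y pct [-0.0571 -0.052  -0.0487 -0.0483] x [0.567  0.6188] 65
stop y [0.1572 0.1576 0.1655 0.1792] x [0.5698 0.626 ]
bar [ 0.6296 -0.1724  0.2856] [-0.246  -0.0999]
red n [-0.2238 -0.2015 -0.1796] u [0.5271 0.5375 0.5442] v [-0.0767 -0.0722 -0.0677] 66
n peak -0.2305 76
wheel circ 0.5586 -0.1315 0.0751 n -0.2304 world [ 0.5832 -0.1581  0.1319]
spokes n [ 0.5438 -0.1307 -0.2276] 62
```

play_rows --steps '[{"fingers": 94, "xyz": [0, 0, -20], "dr": [0, 0, 0]}, {"fingers": 94, "xyz": [0, 0, -20], "dr": [0, 0, 0]}]'

```text
t: 0.27
ee_pos: [0.211, 0.6161, 0.228]
ee_rot: [0.515, 3.098, 0.006]
force: [-0.5, 1.0, 1.0]
width: 0.094
grasp_force: 0.0
```

```bash
cat >> h.py <<'E'
def rel(T,Rt):
    """shift (mm) and rotvec in the present tool axes to reach world pose"""
    o=monitor.get_obs(); Rc=R.from_rotvec(o['ee_rot'])
    return (Rc.inv().apply(np.array(T)-o['ee_pos'])*1000).round(1),(Rc.inv()*Rt).as_rotvec().round(4)
def down(th): # tool pointing down, tool y at world yaw th
    y=np.array([np.cos(th),np.sin(th),0]); z=np.array([0,0,-1.]); return R.from_matrix(np.stack([np.cross(y,z),y,z],1))
E
python3 - <<'E'
from h import *
from scipy.optimize import minimize
yaw=-.036; Rz=R.from_euler('z',yaw).as_matrix()
A=Rz@np.array([[.819,0,-.574],[0,1,0],[.574,0,.819]])
for n in('top','scene'):
    D=np.load(n+'0.npz'); im,W=D['im'],D['W']; C=W@A
    H,S,V=[cv2.cvtColor(im,cv2.COLOR_BGR2HSV)[...,k].astype(int) for k in range(3)]
    near=(abs(C[...,0]-.54)<.09)&(abs(C[...,1]+.135)<.09)
    m=near&(abs(C[...,2]+.2285)<.008)&((V<80))
    l=cv2.connectedComponentsWithStats(m.astype(np.uint8)); i=1+l[2][1:,4].argmax(); m=l[1]==i
    c=C[m]; print(n,len(c),'n',np.median(c[:,2]).round(4),np.percentile(c[:,0],[1,99]).round(4),np.percentile(c[:,1],[1,99]).round(4))
    g=[(np.sum(np.hypot(c[:,0]-a,c[:,1]-b)<.0675),a,b) for a in np.arange(.51,.57,.001) for b in np.arange(-.17,-.1,.001)]
    mx=max(g)[0]; print('hub uv',mx,np.mean([x[1:] for x in g if x[0]>=mx-1],0).round(4))
    red=(S>110)&((H<8)|(H>172))&near&(C[...,2]>-.182)
    r=C[red]; print('red top',r.mean(0).round(4),r.min(0).round(4),r.max(0).round(4),len(r))
for T,th in (((.42,.2,.23),.9),((.43,-.1,.2),.2),((.3764,-.2632,.12),-.014)):
    print(rel(T,down(th)), rel(T,down(th+np.pi))[1])
E
```

```text
top 1216 n -0.2292 [0.4648 0.5935] [-0.199  -0.0713]
hub uv 1196 [ 0.529 -0.135]
red top [ 0.53   -0.0834 -0.1786] [ 0.5185 -0.0932 -0.1819] [ 0.5419 -0.0728 -0.1741] 47
scene 265 n -0.2296 [0.4858 0.6187] [-0.1964 -0.0863]
hub uv 259 [ 0.537  -0.1417]
red top [ 0.5347 -0.0791 -0.1797] [ 0.5262 -0.0844 -0.1815] [ 0.543  -0.0736 -0.1786] 8
(array([-332.4, -326. ,   -3. ]), array([ 0.004, -0.   ,  0.341])) [ 0.      0.0056 -2.8006]
(array([-439. , -606.7,   26. ]), array([ 0.0039, -0.0014,  1.041 ])) [ 1.7000e-03  4.5000e-03 -2.1006e+00]
(array([-441.1, -778.8,  105.3]), array([ 0.0038, -0.0019,  1.255 ])) [ 0.002   0.0041 -1.8866]
```

play_rows --steps '[{"fingers": 94, "xyz": [-439, -607, 20], "dr": [0, 0, 1.04]}, {"fingers": 94, "xyz": [-439, -607, 20], "dr": [0, 0, 1.04]}, {"fingers": 94, "xyz": [-439, -607, 20], "dr": [0, 0, 1.04]}, {"fingers": 94, "xyz": [-439, -607, 20], "dr": [0, 0, 1.04]}, {"fingers": 94, "xyz": [-439, -607, 20], "dr": [0, 0, 1.04]}, {"fingers": 94, "xyz": [-439, -607, 20], "dr": [0, 0, 1.04]}, {"fingers": 94, "xyz": [-439, -607, 20], "dr": [0, 0, 1.04]}, {"fingers": 94, "xyz": [-439, -607, 20], "dr": [0, 0, 1.04]}, {"fingers": 94, "xyz": [-439, -607, 20], "dr": [0, 0, 1.04]}, {"fingers": 94, "xyz": [-439, -607, 20], "dr": [0, 0, 1.04]}, {"fingers": 94, "xyz": [-439, -607, 20], "dr": [0, 0, 1.04]}, {"fingers": 94, "xyz": [-439, -607, 20], "dr": [0, 0, 1.04]}]'

```text
t: 1.27
ee_pos: [0.3565, 0.1351, 0.2118]
ee_rot: [1.986, 2.433, 0.001]
force: [0.1, 0.5, 0.2]
width: 0.0937
grasp_force: 0.0
```

```bash
python3 - <<'E'
from h import *
for T,th in (((.43,-.1,.2),.2),((.3764,-.2632,.12),-.014)): print(rel(T,down(th)))
E
```

```text
(array([-245.1,   25. ,   11.9]), array([0.0012, 0.0001, 0.0015]))
(array([-394.3,  -60.3,   91.8]), array([0.0012, 0.    , 0.2155]))
```

play_rows --steps '[{"fingers": 94, "xyz": [-245, 15, 12], "dr": [0, 0, 0.05]}, {"fingers": 94, "xyz": [-245, 15, 12], "dr": [0, 0, 0.1]}, {"fingers": 94, "xyz": [-245, 15, 12], "dr": [0, 0, 0.1]}, {"fingers": 94, "xyz": [-245, 15, 12], "dr": [0, 0, 0.1]}, {"fingers": 94, "xyz": [-245, 15, 12], "dr": [0, 0, 0.1]}, {"fingers": 94, "xyz": [-394, -60, 90], "dr": [0, 0, 0.215]}, {"fingers": 94, "xyz": [-394, -60, 90], "dr": [0, 0, 0.215]}, {"fingers": 94, "xyz": [-394, -60, 90], "dr": [0, 0, 0.215]}, {"fingers": 94, "xyz": [-394, -60, 90], "dr": [0, 0, 0.215]}, {"fingers": 94, "xyz": [-394, -60, 90], "dr": [0, 0, 0.215]}, {"fingers": 94, "xyz": [-394, -60, 90], "dr": [0, 0, 0.215]}, {"fingers": 94, "xyz": [-394, -60, 90], "dr": [0, 0, 0.215]}]'

```text
t: 2.27
ee_pos: [0.3751, -0.2622, 0.1206]
ee_rot: [-2.239, -2.199, -0.0]
force: [0.6, 0.2, -0.1]
width: 0.0939
grasp_force: 0.0
```

```bash
python3 - <<'E'
from h import *
print(rel((.3764,-.2632,.006),down(-.014)), monitor.get_obs()['joint_pos'].round(2))
E
```

```text
(array([ -1.2,   1.5, 114.6]), array([-0.0018, -0.0021, -0.004 ])) [-0.86 -0.12  2.1   0.    1.16 -0.84]
```

play_rows --steps '[{"fingers": 94, "xyz": [-1, 1.5, 35], "dr": [0, 0, 0]}, {"fingers": 94, "xyz": [-1, 1.5, 70], "dr": [0, 0, 0]}, {"fingers": 94, "xyz": [-1, 1.5, 95], "dr": [0, 0, 0]}, {"fingers": 94, "xyz": [-1, 1.5, 110], "dr": [0, 0, 0]}, {"fingers": 94, "xyz": [-1, 1.5, 114], "dr": [0, 0, 0]}, {"fingers": 50, "xyz": [-1, 1.5, 114], "dr": [0, 0, 0]}, {"fingers": 50, "xyz": [-1, 1.5, 114], "dr": [0, 0, 0]}, {"fingers": 50, "xyz": [-1, 1.5, 114], "dr": [0, 0, 0]}, {"fingers": 50, "xyz": [-1, 1.5, 114], "dr": [0, 0, 0]}, {"fingers": 50, "xyz": [-1, 1.5, 114], "dr": [0, 0, 0]}, {"fingers": 50, "xyz": [-1, 1.5, 114], "dr": [0, 0, 0]}, {"fingers": 50, "xyz": [-1, 1.5, 114], "dr": [0, 0, 0]}]' --squeeze 35

```text
t: 3.27
ee_pos: [0.3778, -0.2626, 0.009]
ee_rot: [2.236, 2.206, -0.001]
force: [-2.8, 1.3, 7.5]
width: 0.0599
grasp_force: 35.0
```

play_rows --steps '[{"fingers": 50, "xyz": [0, 0, -15], "dr": [0, 0, 0]}, {"fingers": 50, "xyz": [0, 0, -45], "dr": [0, 0, 0]}, {"fingers": 50, "xyz": [0, 0, -80], "dr": [0, 0, 0]}, {"fingers": 50, "xyz": [0, 0, -115], "dr": [0, 0, 0]}, {"fingers": 50, "xyz": [0, 0, -140], "dr": [0, 0, 0]}, {"fingers": 50, "xyz": [0, 0, -150], "dr": [0, 0, 0]}, {"fingers": 50, "xyz": [0, 0, -150], "dr": [0, 0, 0]}]'

```text
t: 3.85
ee_pos: [0.3787, -0.263, 0.16]
ee_rot: [2.234, 2.203, -0.0]
force: [0.5, -0.3, -4.1]
width: 0.0596
grasp_force: 35.0
```

```bash
python3 - <<'E'
from h import *
o=monitor.get_obs(); print(o['ee_pos'],o['width'],o['force'])
im,d,W=cloud('top'); cv2.imwrite('pics/lift.png',im)
Z=W[...,2]; S=cv2.cvtColor(im,cv2.COLOR_BGR2HSV)
m=((S[...,1]<60)&(S[...,2]>110)&(Z>.12)&(Z<.24)&(abs(W[...,0]-.377)<.08)&(abs(W[...,1]+.26)<.13))
P=W[m]; print(len(P),np.percentile(P[:,2],[5,25,50,75]).round(4),np.percentile(P[:,1],[1,99]),np.percentile(P[:,0],[1,99]))
lo=P[P[:,2]<np.median(P[:,2])+.006]
for s in(lo[lo[:,1]<-.30],lo[lo[:,1]>-.22]): print(len(s),s.mean(0).round(4))
r=cv2.minAreaRect(lo[:,:2].astype(np.float32)*1000); print(r)
# target: stone centre 3mm short of stop; tcp=stone centre offset
yaw=-.036; ydir=np.array([-np.sin(yaw),np.cos(yaw)])
st=np.array([.593+.036*(.158-.06),.158]); c=st-ydir*.0925; print('stone target',c)
for T in ((.45,-.15,.17),(.45,c[1],.17),(c[0],c[1],.17)): print(rel(T,down(yaw)))
E
```

```text
[ 0.37868799 -0.2630404   0.15998008] 0.05963988024124091 [ 0.51098847 -0.34757924 -4.10728474]
107 [0.176  0.1841 0.186  0.188 ] [-0.25070568 -0.17503541] [0.3787531  0.40907834]
0 [nan nan nan]
94 [ 0.3975 -0.1858  0.1845]
((394.2760925292969, -213.17359924316406), (30.477924346923828, 76.6363296508789), 1.014315128326416)
stone target [0.59319872 0.06555993]
(array([113. ,  70.7, -12.3]), array([0.0003, 0.0001, 0.0219]))
(array([328.5,  67.7, -12.4]), array([0.0003, 0.0001, 0.0219]))
(array([330.5, 210.9, -12.3]), array([0.0003, 0.0001, 0.0219]))<stdin>:8: RuntimeWarning: Mean of empty slice.
  ret = um.true_divide(
```

play_rows --steps '[{"fingers": 50, "xyz": [15, 5, -12], "dr": [0, 0, 0]}, {"fingers": 50, "xyz": [45, 15, -12], "dr": [0, 0, 0.01]}, {"fingers": 50, "xyz": [80, 25, -12], "dr": [0, 0, 0.01]}, {"fingers": 50, "xyz": [115, 35, -12], "dr": [0, 0, 0.02]}, {"fingers": 50, "xyz": [150, 45, -12], "dr": [0, 0, 0.022]}, {"fingers": 50, "xyz": [185, 55, -12], "dr": [0, 0, 0.022]}, {"fingers": 50, "xyz": [220, 65, -12], "dr": [0, 0, 0.022]}, {"fingers": 50, "xyz": [255, 75, -12], "dr": [0, 0, 0.022]}, {"fingers": 50, "xyz": [290, 90, -12], "dr": [0, 0, 0.022]}, {"fingers": 50, "xyz": [315, 115, -12], "dr": [0, 0, 0.022]}, {"fingers": 50, "xyz": [327, 145, -12], "dr": [0, 0, 0.022]}, {"fingers": 50, "xyz": [329, 180, -12], "dr": [0, 0, 0.022]}]'

```text
t: 4.9
ee_pos: [0.5604, 0.0676, 0.1657]
ee_rot: [-2.253, -2.181, 0.007]
force: [0.1, -0.5, -3.8]
width: 0.0599
grasp_force: 35.0
```

```bash
python3 - <<'E'
from h import *
print(rel((.593,.0655,.17),down(-.036)),rel((.593,.0655,.059),down(-.036)))
E
```

```text
(array([-1. , 32.6, -4.6]), array([-0.0075, -0.0012,  0.0037])) (array([ -1.1,  33.4, 106.4]), array([-0.0075, -0.0012,  0.0037]))
```

play_rows --steps '[{"fingers": 50, "xyz": [-1, 25, -4], "dr": [0, 0, 0.003]}, {"fingers": 50, "xyz": [-1, 32, -4], "dr": [0, 0, 0.003]}, {"fingers": 50, "xyz": [-1, 32, 20], "dr": [0, 0, 0.003]}, {"fingers": 50, "xyz": [-1, 32, 50], "dr": [0, 0, 0.003]}, {"fingers": 50, "xyz": [-1, 32, 70], "dr": [0, 0, 0.003]}, {"fingers": 50, "xyz": [-1, 32, 70], "dr": [0, 0, 0.003]}, {"fingers": 50, "xyz": [-1, 32, 70], "dr": [0, 0, 0.003]}]'

```text
t: 5.48
ee_pos: [0.5914, 0.0623, 0.0966]
ee_rot: [-2.261, -2.174, 0.008]
force: [0.8, -0.3, -4.5]
width: 0.0596
grasp_force: 35.0
```

```bash
python3 - <<'E'
from h import *
print(rel((.593,.0655,.060),down(-.036)),monitor.get_obs()['ee_pos'])
for n in('scene','top'):
    im,d,W=cloud(n); s=cv2.cvtColor(im,cv2.COLOR_BGR2HSV); Z=W[...,2]
    m=(s[...,1]<60)&(s[...,2]>130)&(abs(Z-.125)<.012)&(abs(W[...,0]-.593)<.05)&(abs(W[...,1]-.065)<.12); P=W[m]
    if len(P)>10:
        print(n,len(P),np.median(P[:,2]),np.percentile(P,[1,99],axis=0).round(4).tolist())
    if n=='scene': cv2.imwrite('pics/above.png',cv2.resize(im[200:340,180:440],None,fx=3,fy=3,interpolation=cv2.INTER_CUBIC))
E
```

```text
(array([ 3.3,  1.7, 36.5]), array([-0.0074, -0.0004, -0.0033])) [0.59139893 0.06227571 0.09655204]
scene 661 0.12269326481010057 [[0.5624, -0.0282, 0.1176], [0.6252, 0.148, 0.1277]]
top 354 0.12536776996112753 [[0.5604, -0.0286, 0.1176], [0.6193, 0.0237, 0.1309]]
```

View pics/above.png

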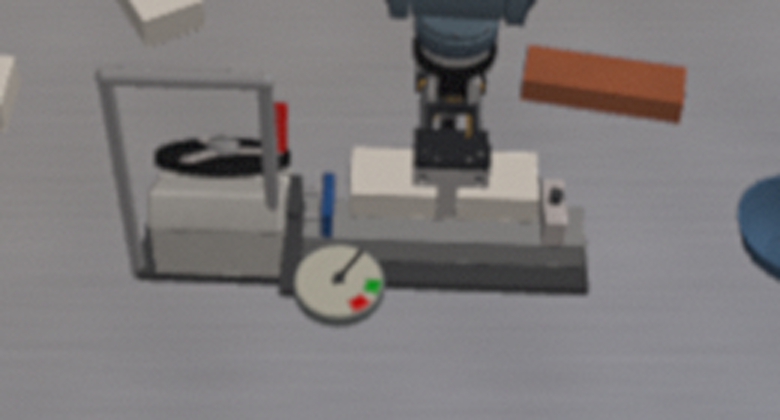

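The picture shows the stone level above the bed, at (445,180), clear of the blue jaw (328,200) and the stop (555,195).

play_rows --steps '[{"fingers": 50, "xyz": [4, 1, 10], "dr": [0, 0, 0]}, {"fingers": 50, "xyz": [4, 1, 20], "dr": [0, 0, 0]}, {"fingers": 50, "xyz": [4, 1, 27], "dr": [0, 0, 0]}, {"fingers": 50, "xyz": [4, 1, 31], "dr": [0, 0, 0]}, {"fingers": 50, "xyz": [4, 1, 34], "dr": [0, 0, 0]}, {"fingers": 50, "xyz": [4, 1, 36], "dr": [0, 0, 0]}, {"fingers": 50, "xyz": [4, 1, 36], "dr": [0, 0, 0]}, {"fingers": 50, "xyz": [4, 1, 36], "dr": [0, 0, 0]}]'

```text
t: 6.25
ee_pos: [0.5957, 0.0661, 0.0643]
ee_rot: [2.264, 2.177, 0.0]
force: [-0.2, -0.3, -4.4]
width: 0.0597
grasp_force: 35.0
```

play_rows --steps '[{"fingers": 50, "xyz": [0, -1.5, 2], "dr": [0, 0, 0]}, {"fingers": 50, "xyz": [0, -1.5, 4], "dr": [0, 0, 0]}, {"fingers": 50, "xyz": [0, -1.5, 5], "dr": [0, 0, 0]}, {"fingers": 50, "xyz": [0, -1.5, 5], "dr": [0, 0, 0]}]'

```text
t: 6.58
ee_pos: [0.594, 0.0662, 0.0592]
ee_rot: [-2.264, -2.178, 0.0]
force: [0.6, -0.8, -4.4]
width: 0.0597
grasp_force: 35.0
```

play_rows --steps '[{"fingers": 50, "xyz": [0, 0, 1], "dr": [0, 0, 0]}, {"fingers": 50, "xyz": [0, 0, 2], "dr": [0, 0, 0]}, {"fingers": 50, "xyz": [0, 0, 2], "dr": [0, 0, 0]}]'

```text
t: 6.83
ee_pos: [0.5941, 0.0662, 0.059]
ee_rot: [-2.264, -2.177, 0.001]
force: [-7.6, 0.2, 8.1]
width: 0.0598
grasp_force: 35.0
```

play_rows --steps '[{"fingers": 64, "xyz": [0, 0, 0.5], "dr": [0, 0, 0]}, {"fingers": 80, "xyz": [0, 0, 0], "dr": [0, 0, 0]}, {"fingers": 80, "xyz": [0, 0, 0], "dr": [0, 0, 0]}, {"fingers": 80, "xyz": [0, 0, 0], "dr": [0, 0, 0]}, {"fingers": 80, "xyz": [0, 0, -20], "dr": [0, 0, 0]}, {"fingers": 80, "xyz": [0, 0, -50], "dr": [0, 0, 0]}, {"fingers": 80, "xyz": [0, 0, -90], "dr": [0, 0, 0]}, {"fingers": 80, "xyz": [0, -40, -130], "dr": [0, 0, 0]}, {"fingers": 80, "xyz": [0, -80, -150], "dr": [0, 0, 0]}, {"fingers": 80, "xyz": [0, -120, -150], "dr": [0, 0, 0]}, {"fingers": 80, "xyz": [0, -160, -150], "dr": [0, 0, 0]}, {"fingers": 80, "xyz": [0, -170, -150], "dr": [0, 0, 0]}]'

```text
t: 7.83
ee_pos: [0.4216, 0.0732, 0.2075]
ee_rot: [2.263, 2.178, 0.001]
force: [0.3, -1.4, 0.7]
width: 0.0799
grasp_force: 0.0
```

```bash
python3 - <<'E'
from h import *
yaw=-.036; Rz=R.from_euler('z',yaw).as_matrix()
A=Rz@np.array([[.819,0,-.574],[0,1,0],[.574,0,.819]])
for n in('scene','top'):
    im,d,W=cloud(n); s=cv2.cvtColor(im,cv2.COLOR_BGR2HSV); Z=W[...,2]
    m=(s[...,1]<60)&(s[...,2]>120)&(abs(Z-.086)<.005)&(abs(W[...,0]-.593)<.045)&(abs(W[...,1]-.055)<.1); P=W[m]
    l,h=np.percentile(P,[.5,99.5],axis=0); print(n,len(P),np.median(P[:,2]),l.round(4),h.round(4),cv2.minAreaRect(P[:,:2].astype(np.float32)*1000))
    bl=(s[...,1]>90)&(s[...,0]>100)&(s[...,0]<130)&(abs(W[...,0]-.59)<.06)&(abs(W[...,1]+.04)<.04); print('jaw',np.percentile(W[bl][:,1],[2,50,98]).round(4))
# wheel pose: handle uv .531,-.083, n hub -.2285
Rt=R.from_matrix(np.stack([A[:,0],-A[:,1],-A[:,2]],1)) # x=u,y=-v,z=-n
Rt2=R.from_matrix(np.stack([-A[:,0],A[:,1],-A[:,2]],1))
for h in(120,14):
    T=A@[.531,-.083,-.2285+.001*h]; print(h,T.round(4),rel(T,Rt),rel(T,Rt2))
print('hub',A@[.530,-.135,-.2285],monitor.get_obs()['joint_pos'].round(2))
E
```

```text
scene 963 0.08519070067553969 [ 0.5637 -0.0251  0.0812] [0.6272 0.1525 0.0904] ((595.21728515625, 63.738258361816406), (179.49588012695312, 63.47444534301758), 87.43901824951172)
jaw [-0.0571 -0.052  -0.0484]
top 977 0.08578710007204804 [ 0.5615 -0.0234  0.0812] [0.6252 0.1534 0.0906] ((593.8058471679688, 64.56109619140625), (178.55247497558594, 60.390506744384766), 87.71278381347656)
jaw [-0.0589 -0.0528 -0.0472]
120 [ 0.4939 -0.1008  0.2159] (array([-171.2,   78.5,   -8.6]), array([-0.4769,  0.4782,  1.5151])) (array([-171.2,   78.5,   -8.6]), array([-0.4785, -0.4772, -1.5199]))
14 [ 0.5547 -0.103   0.1291] (array([-171. ,  139.3,   78.3]), array([-0.4769,  0.4782,  1.5151])) (array([-171. ,  139.3,   78.3]), array([-0.4785, -0.4772, -1.5199]))
hub [ 0.56000382 -0.15525638  0.1170785 ] [-0.09 -0.31  2.1   0.    1.35 -0.06]
```

play_rows --steps '[{"fingers": 60, "xyz": [-40, 20, -10], "dr": [-0.477, 0.478, 1.515]}, {"fingers": 60, "xyz": [-80, 40, -10], "dr": [-0.477, 0.478, 1.515]}, {"fingers": 60, "xyz": [-120, 60, -10], "dr": [-0.477, 0.478, 1.515]}, {"fingers": 60, "xyz": [-150, 70, -10], "dr": [-0.477, 0.478, 1.515]}, {"fingers": 60, "xyz": [-171, 78, -9], "dr": [-0.477, 0.478, 1.515]}, {"fingers": 60, "xyz": [-171, 78, -9], "dr": [-0.477, 0.478, 1.515]}, {"fingers": 60, "xyz": [-171, 78, -9], "dr": [-0.477, 0.478, 1.515]}, {"fingers": 60, "xyz": [-171, 78, -9], "dr": [-0.477, 0.478, 1.515]}, {"fingers": 60, "xyz": [-171, 78, -9], "dr": [-0.477, 0.478, 1.515]}, {"fingers": 60, "xyz": [-171, 78, -9], "dr": [-0.477, 0.478, 1.515]}, {"fingers": 60, "xyz": [-171, 78, -9], "dr": [-0.477, 0.478, 1.515]}, {"fingers": 60, "xyz": [-171, 78, -9], "dr": [-0.477, 0.478, 1.515]}]'

```text
t: 8.93
ee_pos: [0.496, -0.1021, 0.2165]
ee_rot: [3.002, 0.172, 0.872]
force: [-0.1, -0.0, -0.5]
width: 0.0602
grasp_force: 0.0
```

```bash
cat >> h.py <<'E'
yaw=-.036; A=R.from_euler('z',yaw).as_matrix()@np.array([[.819,0,-.574],[0,1,0],[.574,0,.819]])
Rt=R.from_matrix(np.stack([A[:,0],-A[:,1],-A[:,2]],1))
E
python3 - <<'E'
from h import *
for h in(120,14):
    print(rel(A@[.531,-.083,-.2285+.001*h],Rt))
print(monitor.get_obs()['joint_pos'].round(2))
E
```

```text
(array([-1.9, -1.5, -0.6]), array([-0.0429,  0.0449,  0.1382]))
(array([  2.5,   3.4, 105.2]), array([-0.0429,  0.0449,  0.1382]))
[-0.62 -0.48  2.28  0.42  0.92  0.65]
```

play_rows --steps '[{"fingers": 60, "xyz": [-2, -1.5, 0], "dr": [-0.043, 0.045, 0.138]}, {"fingers": 60, "xyz": [-2, -1.5, 0], "dr": [-0.043, 0.045, 0.138]}, {"fingers": 60, "xyz": [-2, -1.5, 0], "dr": [-0.043, 0.045, 0.138]}, {"fingers": 60, "xyz": [-2, -1.5, 0], "dr": [-0.043, 0.045, 0.138]}]'

```text
t: 9.27
ee_pos: [0.494, -0.1002, 0.2154]
ee_rot: [2.986, -0.041, 0.939]
force: [-0.3, -1.1, -0.0]
width: 0.0601
grasp_force: 0.0
```

```bash
python3 - <<'E'
from h import *
for h in(120,14): print(rel(A@[.531,-.083,-.2285+.001*h],Rt))
for n in('scene','top'):
    im,d,W=cloud(n)
    if n=='top': im=im[110:250,220:400]
    else: im=im[190:330,200:380]
    cv2.imwrite(f'pics/app_{n}.png',im); 
a=cv2.resize(np.hstack([cv2.imread('pics/app_top.png'),cv2.imread('pics/app_scene.png')]),None,fx=2.2,fy=2.2,interpolation=cv2.INTER_CUBIC); cv2.imwrite('pics/app.png',a)
E
```

```text
(array([ 0.2,  0.7, -0.5]), array([-0.0022,  0.0019,  0.0076]))
(array([  0.4,   0.9, 105.5]), array([-0.0022,  0.0019,  0.0076]))
```

View pics/app.png

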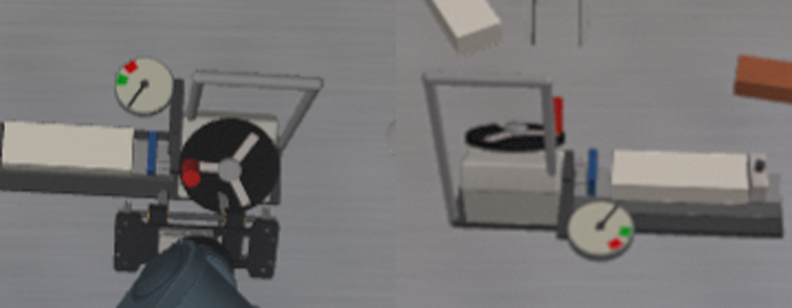

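The picture shows the hand lined up over the red handle (190,175) and the stone lying on the bed, so I'll descend and grip.

play_rows --steps '[{"fingers": 60, "xyz": [0, 1, 35], "dr": [0, 0, 0]}, {"fingers": 60, "xyz": [0, 1, 65], "dr": [0, 0, 0]}, {"fingers": 60, "xyz": [0, 1, 90], "dr": [0, 0, 0]}, {"fingers": 60, "xyz": [0, 1, 103], "dr": [0, 0, 0]}, {"fingers": 60, "xyz": [0, 1, 105], "dr": [0, 0, 0]}, {"fingers": 15, "xyz": [0, 1, 105], "dr": [0, 0, 0]}, {"fingers": 15, "xyz": [0, 1, 105], "dr": [0, 0, 0]}, {"fingers": 15, "xyz": [0, 1, 105], "dr": [0, 0, 0]}, {"fingers": 15, "xyz": [0, 1, 105], "dr": [0, 0, 0]}, {"fingers": 15, "xyz": [0, 1, 105], "dr": [0, 0, 0]}, {"fingers": 15, "xyz": [0, 1, 105], "dr": [0, 0, 0]}]' --squeeze 20

```text
t: 10.28
ee_pos: [0.554, -0.104, 0.1301]
ee_rot: [2.982, -0.043, 0.941]
force: [-1.4, -12.5, -0.9]
width: 0.0234
grasp_force: 19.5
```

```bash
python3 - <<'E'
from h import *
o=monitor.get_obs(); print((np.array(o['ee_pos'])@A).round(4),o['force']@A)
E
```

```text
[ 0.5312 -0.084  -0.2134] [ -1.26415925 -12.53821619  -0.19985417]
```

play_rows --steps '[{"fingers": 15, "xyz": [5.2, 1, 0], "dr": [0, 0, 0]}, {"fingers": 15, "xyz": [10.3, 1.7, 0], "dr": [0, 0, 0]}, {"fingers": 15, "xyz": [15.4, 3, 0], "dr": [0, 0, 0]}, {"fingers": 15, "xyz": [20.3, 4.8, 0], "dr": [0, 0, 0]}, {"fingers": 15, "xyz": [24.9, 7.1, 0], "dr": [0, 0, 0]}, {"fingers": 15, "xyz": [29.4, 9.8, 0], "dr": [0, 0, 0]}, {"fingers": 15, "xyz": [29.4, 9.8, 0], "dr": [0, 0, 0]}]' --squeeze 30

```text
t: 10.87
ee_pos: [0.5769, -0.1141, 0.1462]
ee_rot: [2.986, -0.041, 0.937]
force: [-11.7, -2.6, 6.3]
width: 0.0237
grasp_force: 30.0
```

```bash
cat >> h.py <<'E'
def wh():
    o=monitor.get_obs(); p=np.array(o['ee_pos'])@A; f=np.array(o['force'])@A
    print('uvn',(p*1000).round(1),'f_uvn',f.round(1),'w',o['width'].round(4),'t',o['t'])
E
python3 - <<'E'
from h import *
wh()
im,d,W=cloud('scene'); s=cv2.cvtColor(im,cv2.COLOR_BGR2HSV)
bl=(s[...,1]>90)&(s[...,0]>100)&(s[...,0]<130)&(abs(W[...,0]-.59)<.06)&(abs(W[...,1]+.04)<.04); print('jaw',np.percentile(W[bl][:,1],[2,50,98]).round(4))
E
```

```text
Traceback (most recent call last):
  File "h.py", line 23, in wh
    print('uvn',(p*1000).round(1),'f_uvn',f.round(1),'w',o['width'].round(4),'t',o['t'])
                                                         ^^^^^^^^^^^^^^^^
AttributeError: 'float' object has no attribute 'round'
```

```bash
sed -i "s/o\['width'\].round(4)/o['width']/" h.py && python3 - <<'E'
from h import *
wh()
im,d,W=cloud('scene'); s=cv2.cvtColor(im,cv2.COLOR_BGR2HSV)
bl=(s[...,1]>90)&(s[...,0]>100)&(s[...,0]<130)&(abs(W[...,0]-.59)<.06)&(abs(W[...,1]+.04)<.04); print('jaw',np.percentile(W[bl][:,1],[2,50,98]).round(4))
E
```

```text
uvn [ 559.4  -93.2 -213.6] f_uvn [-5.9 -3.  11.9] w 0.023731702940666583 t 10.8667
jaw [-0.0516 -0.0482 -0.0428]
```

play_rows --steps '[{"fingers": 15, "xyz": [4.1, 3.1, -0.5], "dr": [0, 0, 0]}, {"fingers": 15, "xyz": [7.9, 6.7, -0.5], "dr": [0, 0, 0]}, {"fingers": 15, "xyz": [11.3, 10.6, -0.5], "dr": [0, 0, 0]}, {"fingers": 15, "xyz": [14.4, 14.8, -0.5], "dr": [0, 0, 0]}, {"fingers": 15, "xyz": [16.9, 19.3, -0.5], "dr": [0, 0, 0]}, {"fingers": 15, "xyz": [19.1, 24.1, -0.5], "dr": [0, 0, 0]}, {"fingers": 15, "xyz": [20.7, 29, -0.5], "dr": [0, 0, 0]}, {"fingers": 15, "xyz": [21.8, 34.1, -0.5], "dr": [0, 0, 0]}, {"fingers": 15, "xyz": [22.5, 39.2, -0.5], "dr": [0, 0, 0]}, {"fingers": 15, "xyz": [22.6, 44.4, -0.5], "dr": [0, 0, 0]}, {"fingers": 15, "xyz": [22.2, 49.6, -0.5], "dr": [0, 0, 0]}, {"fingers": 15, "xyz": [21.2, 54.7, -0.5], "dr": [0, 0, 0]}]'

```text
t: 11.92
ee_pos: [0.5927, -0.167, 0.1586]
ee_rot: [2.99, -0.041, 0.939]
force: [-2.7, 5.7, 2.9]
width: 0.0237
grasp_force: 30.0
```

```bash
python3 -c "
from h import *
wh()"
```

```text
uvn [ 581.  -145.5 -213.5] f_uvn [-0.7  5.6  4. ] w 0.02366716013919023 t 11.9167
```

play_rows --steps '[{"fingers": 15, "xyz": [-1.4, 5, 0], "dr": [0, 0, 0]}, {"fingers": 15, "xyz": [-3.3, 9.8, 0], "dr": [0, 0, 0]}, {"fingers": 15, "xyz": [-5.7, 14.5, 0], "dr": [0, 0, 0]}, {"fingers": 15, "xyz": [-8.6, 18.8, 0], "dr": [0, 0, 0]}, {"fingers": 15, "xyz": [-11.8, 22.8, 0], "dr": [0, 0, 0]}, {"fingers": 15, "xyz": [-15.5, 26.5, 0], "dr": [0, 0, 0]}, {"fingers": 15, "xyz": [-19.5, 29.9, 0], "dr": [0, 0, 0]}, {"fingers": 15, "xyz": [-23.8, 32.8, 0], "dr": [0, 0, 0]}, {"fingers": 15, "xyz": [-28.4, 35.2, 0], "dr": [0, 0, 0]}, {"fingers": 15, "xyz": [-33.2, 37.2, 0], "dr": [0, 0, 0]}, {"fingers": 15, "xyz": [-38.2, 38.7, 0], "dr": [0, 0, 0]}, {"fingers": 15, "xyz": [-43.3, 39.7, 0], "dr": [0, 0, 0]}]'

```text
t: 12.92
ee_pos: [0.5574, -0.2074, 0.135]
ee_rot: [2.984, -0.044, 0.944]
force: [9.7, 1.1, -2.9]
width: 0.0232
grasp_force: 30.0
```

```bash
cat >> h.py <<'E'
def needle(fn=None):
    """needle angle from the dial in both views: rotation vs the bands, rectified in world plane z=.08"""
    for n in('top','scene'):
        im,d,W=cloud(n); H,S,V=[cv2.cvtColor(im,cv2.COLOR_BGR2HSV)[...,k].astype(int) for k in range(3)]
        box=(abs(W[...,0]-.69)<.06)&(W[...,1]>-.1)&(W[...,1]<.06)&(abs(W[...,2]-.079)<.006)
        disc=W[box&(V>120)&(S<90)]; 
        if len(disc)<30: print(n,'no dial',len(disc)); continue
        Pd=W[box&((V>120)|(S>90))]; (cx,cy),r=cv2.minEnclosingCircle(Pd[:,:2].astype(np.float32))
        near=box&(np.hypot(W[...,0]-cx,W[...,1]-cy)<.045)
        g=W[near&(S>90)&(H>40)&(H<85)]; rd=W[near&(S>90)&((H<8)|(H>172))]
        rr=np.hypot(W[...,0]-cx,W[...,1]-cy); bk=W[near&(V<90)&(S<100)&(rr<.034)&(rr>.008)]
        ang=lambda P:np.degrees(np.arctan2(*(np.mean(P,0)[:2]-[cx,cy])[::-1])) if len(P) else None
        print(n,'c',round(cx,4),round(cy,4),round(r,4),'green',ang(g),'red',ang(rd),'needle',ang(bk),len(bk))
    if fn: cv2.imwrite(fn,cv2.resize(im[240:330,200:390],None,fx=4,fy=4,interpolation=cv2.INTER_CUBIC))
E
python3 -c "
from h import *
wh(); needle('pics/n1.png')
im,d,W=cloud('scene'); s=cv2.cvtColor(im,cv2.COLOR_BGR2HSV)
bl=(s[...,1]>90)&(s[...,0]>100)&(s[...,0]<130)&(abs(W[...,0]-.59)<.06)&(abs(W[...,1]+.03)<.05); print('jaw',np.percentile(W[bl][:,1],[2,50,98]).round(4))
"
```

```text
uvn [ 539.8 -187.2 -213.4] f_uvn [ 6.2  1.5 -7.9] w 0.023222737117042487 t 12.9167
top c 0.6856 -0.0172 0.0413 green 76.96995280323871 red 36.021651371258834 needle 139.83272162014745 8
scene c 0.6713 -0.0398 0.0681 green None red None needle -85.70801059535232 77
jaw [-0.0342 -0.031  -0.0279]
```

View pics/n1.png

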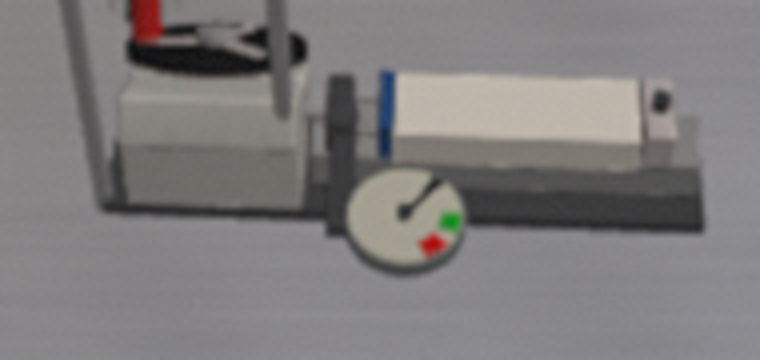

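The picture shows the jaw (385,115) at the stone, the stone against the stop (642,120) and the needle (430,185) still near zero, short of green (450,222). I'll build a better needle reader, using a rectified dial with the initial image as zero.

```bash
cat >> h.py <<'E'
def dial(im,name,y0=-.06,y1=.03):
    """rectify the plane z=.08 round the dial, return centre y and needle angle (deg from green centre)"""
    c=eyes.camera_params(name); f=210/np.tan(np.radians(c['vfov'])/2)
    K=np.array([[f,0,c['cx']],[0,f,c['cy']],[0,0,1.]]); T=np.linalg.inv(np.array(c['pose'])); F=np.diag([1,-1,-1.])
    ys,xs=np.arange(y0-.05,y1+.05,.0005),np.arange(.63,.75,.0005)
    Y,X=np.meshgrid(ys,xs); P=np.stack([X,Y,np.full_like(X,.081)],-1).reshape(-1,3)
    px=cv2.projectPoints(P,cv2.Rodrigues(F@T[:3,:3])[0],F@T[:3,3],K,np.array([c['k1'],0,0,0,0.]))[0].reshape(*X.shape,2).astype(np.float32)
    pt=cv2.remap(im,px[...,0],px[...,1],cv2.INTER_CUBIC); H,S,V=[cv2.cvtColor(pt,cv2.COLOR_BGR2HSV)[...,k].astype(int) for k in range(3)]
    g=(S>100)&(H>40)&(H<85); r=(S>100)&((H<8)|(H>172))
    face=((V>130)&(pt[...,0].astype(int)<pt[...,2]+6)&(S>8)|g|r).astype(np.uint8)
    face=cv2.morphologyEx(face,cv2.MORPH_OPEN,np.ones((7,7)));l=cv2.connectedComponentsWithStats(face); i=1+l[2][1:,4].argmax()
    cn=max(cv2.findContours((l[1]==i).astype(np.uint8),0,1)[0],key=cv2.contourArea); (cx,cy),rad=cv2.minEnclosingCircle(cv2.convexHull(cn))
    mean=lambda m:np.array([np.mean(X[m]),np.mean(Y[m])]); C=np.array([xs[int(cy)],ys[int(cx)]])
    a=lambda p:np.arctan2(*(p-C)[::-1]); ga,ra=a(mean(g)),a(mean(r))
    best=[]; 
    for t in np.radians(np.arange(0,360,1)):
        q=[V[np.clip(int(cy+s*np.cos(t)),0,V.shape[0]-1),np.clip(int(cx+s*np.sin(t)),0,V.shape[1]-1)] for s in range(16,56)]; best.append(np.mean(q))
    best=np.array(best); w=np.clip(best.min()+25-best,0,None); th=np.radians(np.arange(360)); na=np.angle(np.sum(w*np.exp(1j*th)))
    d=lambda x:round(float((x-ga+np.pi)%(2*np.pi)-np.pi),3)
    print(name,'C',C.round(4),'r',round(rad*.5,1),'needle-green rad',d(na),'red-green',d(ra),'=> needle',round(1.2-d(na),3)); return pt
E
python3 - <<'E'
from h import *
for n in('top','scene'):
    a=dial(np.load(n+'0.npz')['im'],n); b=dial(cloud(n)[0],n)
    cv2.imwrite(f'pics/d_{n}.png',np.vstack([a,b]))
E
```

```text
top C [ 0.684 -0.04 ] r 39.5 needle-green rad 1.174 red-green -0.729 => needle 0.026
top C [ 0.685  -0.0165] r 40.9 needle-green rad 1.022 red-green -0.736 => needle 0.178
scene C [ 0.6875 -0.04  ] r 40.1 needle-green rad 1.243 red-green -0.736 => needle -0.043
scene C [ 0.6885 -0.0165] r 40.4 needle-green rad 1.1 red-green -0.751 => needle 0.1
```

play_rows --steps '[{"fingers": 15, "xyz": [-5.1, 0.5, 0], "dr": [0, 0, 0]}, {"fingers": 15, "xyz": [-10.3, 0.4, 0], "dr": [0, 0, 0]}, {"fingers": 15, "xyz": [-15.5, -0.2, 0], "dr": [0, 0, 0]}, {"fingers": 15, "xyz": [-20.6, -1.2, 0], "dr": [0, 0, 0]}, {"fingers": 15, "xyz": [-25.5, -2.8, 0], "dr": [0, 0, 0]}, {"fingers": 15, "xyz": [-30.3, -4.9, 0], "dr": [0, 0, 0]}, {"fingers": 15, "xyz": [-30.3, -4.9, 0], "dr": [0, 0, 0]}]'

```text
t: 13.75
ee_pos: [0.5317, -0.2027, 0.1169]
ee_rot: [2.983, -0.044, 0.94]
force: [3.0, -4.8, -2.8]
width: 0.0233
grasp_force: 30.0
```

```bash
python3 - <<'E'
from h import *
wh()
for n in('top','scene'): dial(cloud(n)[0],n)
E
```

```text
uvn [ 508.3 -183.4 -213.4] f_uvn [ 1.  -4.7 -4.2] w 0.023345394781279435 t 13.75
top C [ 0.6855 -0.011 ] r 41.0 needle-green rad 0.785 red-green -0.76 => needle 0.415
scene C [ 0.6885 -0.012 ] r 40.3 needle-green rad 0.836 red-green -0.742 => needle 0.364
```

play_rows --steps '[{"fingers": 15, "xyz": [-4.6, -2.5, 0], "dr": [0, 0, 0]}, {"fingers": 15, "xyz": [-8.8, -5.5, 0], "dr": [0, 0, 0]}, {"fingers": 15, "xyz": [-12.8, -8.9, 0], "dr": [0, 0, 0]}, {"fingers": 15, "xyz": [-16.4, -12.6, 0], "dr": [0, 0, 0]}, {"fingers": 15, "xyz": [-19.5, -16.7, 0], "dr": [0, 0, 0]}, {"fingers": 15, "xyz": [-22.3, -21.1, 0], "dr": [0, 0, 0]}, {"fingers": 15, "xyz": [-22.3, -21.1, 0], "dr": [0, 0, 0]}]'

```text
t: 14.43
ee_pos: [0.5137, -0.1815, 0.1038]
ee_rot: [2.982, -0.044, 0.938]
force: [0.6, -7.7, -4.0]
width: 0.0235
grasp_force: 30.0
```

```bash
python3 - <<'E'
from h import *
wh()
for n in('top','scene'): dial(cloud(n)[0],n)
E
```

```text
uvn [ 485.4 -162.9 -213.4] f_uvn [-1.6 -7.6 -3.8] w 0.023514420573405657 t 14.4333
top C [ 0.6855 -0.006 ] r 40.9 needle-green rad 0.189 red-green -0.733 => needle 1.011
scene C [ 0.6885 -0.007 ] r 40.4 needle-green rad 0.262 red-green -0.753 => needle 0.938
```

play_rows --steps '[{"fingers": 15, "xyz": [-2.3, -4.7, 0], "dr": [0, 0, 0]}, {"fingers": 15, "xyz": [-4.5, -10.5, 0], "dr": [0, 0, 0]}, {"fingers": 15, "xyz": [-4.5, -10.5, 0], "dr": [0, 0, 0]}]'

```text
t: 14.78
ee_pos: [0.5102, -0.1709, 0.101]
ee_rot: [2.982, -0.043, 0.938]
force: [-1.2, -6.9, -2.8]
width: 0.0236
grasp_force: 30.0
```

```bash
python3 - <<'E'
from h import *
wh()
for n in('top','scene'): dial(cloud(n)[0],n)
E
```

```text
uvn [ 480.6 -152.4 -213.5] f_uvn [-2.3 -7.  -1.8] w 0.023567571927565843 t 14.7833
top C [ 0.6855 -0.0045] r 40.9 needle-green rad -0.004 red-green -0.752 => needle 1.204
scene C [ 0.689  -0.0055] r 40.2 needle-green rad 0.077 red-green -0.744 => needle 1.123
```

play_rows --steps '[{"fingers": 45, "xyz": [0, 0.5, 0], "dr": [0, 0, 0]}, {"fingers": 45, "xyz": [0, 0.5, 0], "dr": [0, 0, 0]}, {"fingers": 45, "xyz": [0, 0.5, 0], "dr": [0, 0, 0]}, {"fingers": 45, "xyz": [0, 0.5, 0], "dr": [0, 0, 0]}, {"fingers": 45, "xyz": [0, 0.5, -15], "dr": [0, 0, 0]}, {"fingers": 45, "xyz": [0, 0.5, -40], "dr": [0, 0, 0]}, {"fingers": 45, "xyz": [0, 0.5, -75], "dr": [0, 0, 0]}, {"fingers": 45, "xyz": [0, 0.5, -110], "dr": [0, 0, 0]}, {"fingers": 45, "xyz": [0, 0.5, -140], "dr": [0, 0, 0]}, {"fingers": 45, "xyz": [0, 0.5, -150], "dr": [0, 0, 0]}, {"fingers": 45, "xyz": [0, 0.5, -150], "dr": [0, 0, 0]}, {"fingers": 45, "xyz": [0, 0.5, -150], "dr": [0, 0, 0]}]'

```text
t: 15.88
ee_pos: [0.4247, -0.1672, 0.2241]
ee_rot: [2.985, -0.043, 0.94]
force: [0.7, -0.0, -1.0]
width: 0.0454
grasp_force: 0.0
```

```bash
python3 - <<'E'
from h import *
wh()
for n in('top','scene'):
    im,d,W=cloud(n); dial(im,n); s=cv2.cvtColor(im,cv2.COLOR_BGR2HSV)
    m=(s[...,1]<60)&(s[...,2]>120)&(abs(W[...,2]-.086)<.005)&(abs(W[...,0]-.593)<.045)&(W[...,1]>-.035)&(W[...,1]<.156); P=W[m]
    print(np.median(P[:,2]),cv2.minAreaRect(P[:,:2].astype(np.float32)*1000))
cv2.imwrite('pics/end.png',cv2.resize(im[200:340,190:450],None,fx=3,fy=3,interpolation=cv2.INTER_CUBIC))
E
```

```text
uvn [ 481.2 -151.8  -63.5] f_uvn [ 0.  -0.  -1.2] w 0.045384280072682186 t 15.8833
top C [ 0.6855 -0.0045] r 40.9 needle-green rad -0.011 red-green -0.752 => needle 1.211
0.08585605249649264 ((593.4991455078125, 67.75711059570312), (176.86399841308594, 61.78982925415039), 88.37273406982422)
scene C [ 0.6885 -0.0055] r 40.2 needle-green rad 0.091 red-green -0.735 => needle 1.109
0.0851253979826222 ((595.604248046875, 66.57963562011719), (179.33428955078125, 65.9346694946289), 88.4569091796875)
```

View pics/end.png

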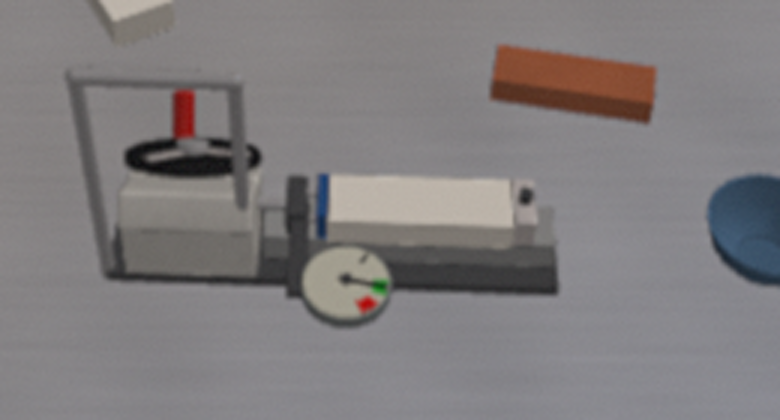

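The picture shows the stone clamped flat between the jaw (322,205) and the stop (515,210), with the needle on green (378,287) and the hand clear. I'm handing in.

```bash
python3 -c "
from rig import ctrl
print(ctrl.close_job())"
```

```text
the job is handed in; nothing more can be done
None
```

The job is handed in at about 16 s of the 64 s allowed: the smallest white stone is clamped flat and square against the stop, the needle reads about 1.1–1.2 rad (green band), and the hand is clear; the brown stone, spray bottle and bowl were not touched, and the judge's result was not returned.

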